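# Bring the squeegee to the screen at printing slant

### The job

Draw the middle-sized of the three squeegees straight up out of the rack and hold it ready for a print stroke over the framed screen: handle up and slanted about 45 degrees (towards either short side of the frame), blade parallel to the frame's short sides, the blade edge over the middle of the mesh and about 5 cm above it. Do not let the squeegee touch the screen, and leave the other squeegees and everything else on the bench where they are. Finish while still holding the squeegee there, steady: do not put it down or let go.

Things in the scene. Friction and masses are not known exactly. Their poses are not given: they have to be found in the camera images.
- medium_mid (a point): Squeegee to take: light-wood handle board 120 wide (its x), 26 thick (y), 95 tall, over a black rubber blade 9 thick, 25 tall; 120 tall in all, 0.2 kg; both faces alike. Point: its centre, 60 mm above the blade edge, 60 below the top. z from blade to handle top. Stands blade down in any one of the rack's 3 slots; the top 63 mm of the handle stick out above the slot, to be pinched across its thickness.
- medium_edge (a point): middle of the lower edge of the same squeegee's rubber blade; axes as the squeegee
- medium: the same squeegee; origin at the middle of its blade edge, the same point and axes as point medium_edge
- narrow_mid (a point): wooden screen-printing squeegee 80 mm wide, standing blade down in a rack slot, same shape as the medium one; point at its centre, 60 mm above its blade edge; leave it alone
- wide_mid (a point): wooden screen-printing squeegee 160 mm wide, standing blade down in a rack slot, same shape as the medium one; point at its centre, 60 mm above its blade edge; leave it alone
- rack: Plywood rack fixed to the bench; origin at the centre of its underside. 3 slots along its x, at y = -85, 0, 85 mm, each between cheeks 60 mm long, 8 thick, 30 apart, tops 62 mm above the bench. Blade edges stand 5 mm, handle tops 125 mm above the bench. A squeegee is free of its slot once raised 57 mm and passes over the other two once raised 120 mm.
- mesh_centre (a point): middle of the top of the screen's pale mesh, 22 mm above the bench. x along the frame's long sides, y along its short sides, z up.
- screen: Silk screen on a grey base board 360 x 270 mm, fixed to the bench: wooden frame 300 (x) x 240 (y) mm outside, bars 30 wide, opening 240 x 180, top 45 mm above the bench. Two dark hinge clamps with knobs up to 64 mm high on the +x short side, 145 to 180 mm from the centre. Origin: centre of the underside, on the bench.
- bottle_a: bystander: closed green bottle, 56 mm diameter, 170 mm tall; origin at the underside
- bottle_b: bystander: closed red bottle, 56 mm diameter, 170 mm tall; origin at the underside
- ink_jar: bystander: closed jar, 72 mm diameter, 75 mm tall; origin at the underside
- tape: bystander: roll of tape lying flat, 100 mm diameter, 24 mm high; origin at the underside
- spatula: bystander: hand spatula lying on the bench
- cards: bystander: block of cards 90 x 60 x 35 mm; origin at the underside
Not all that is in view belongs to the job. What is shaped like the medium but purple is not meant.

How it is judged:
By the outcome, as a careful person would: the job done as asked, in the order asked, and still so for the second after the job is handed in, while the arm keeps its last pose, push and grip.
It also fails if it takes over 43 s, if anything falls off the work surface, if the arm or the gripper's body presses on something with over 40 N, if the wrist force passes 120 N, or if a joint passes its speed limit or range.

### The arm

A 6-joint arm with a two-finger parallel gripper is mounted at the origin on the work surface. World frame = base frame: x ahead of the robot, y to its left, z up, the work surface at z = 0. Lengths are in m, angles in rad, forces in N, time in s.
With the tool pointing down it reaches from about 0.425 to 0.95 m from the base axis. Payload 3.5 kg.
Tool frame: the origin (TCP) lies at the very end of the fingers, on their centre line; the grasp point (between the pads) lies 19 mm behind it (ctrl.grip_point_offset is the distance from the TCP to the grasp point, in m); z points along the fingers, y is the line along which they close (so a half turn about z gives the same grasp; the last joint's range is limited). The gripper opens to 85 mm and grips with 20 to 120 N. Pads are 22 mm wide; open, the fingers measure 114 mm over their backs; the gripper's body (76 mm by 85 mm) begins 54 mm behind the grasp point. The pads swing forward as they close: fully open they stand 13 mm farther back than shut.
Start: joints at [0.986, 0.286, 1.577, -0, 1.279, -0.15], TCP at [0.284, 0.612, 0.231] pointing down, gripper open.
Joint ranges: [-2.77, 2.77], [-0.9, 2.22], [0.21, 2.48], [-1.53, 4.67], [0.24, 2.81], [-2.84, 2.84]. Speed limits (rad/s): [2.79, 2.79, 3.14, 3.14, 3.14, 3.14].

### API

Orientations are given as a unit quaternion [x, y, z, w].
In Python, from plant import ctrl gives the robot as it stands. The module is installed in compiled form; this text tells all that it offers.
- The arm moves only by the shell command python3 -m pendant 'ROWS' [OPENING] [FORCE]. ROWS is JSON, a list of rows, each an object of numbers: "dx", "dy", "dz": the shift along the tool's x, y, z in cm; "twist": the turn about the tool's z in degrees. A call has 1 to 10 rows; each row is the pose to reach, as a shift and turn from the pose commanded when the call began, along the tool's axes at that moment; what a row does not reach only later rows make up. A row lasts 1/8 s, in which the tool goes at most 62.5 mm and 10.7 degrees, less where a joint would pass 70% of its speed; a pose out of reach is approached as far as the arm can. A call with a gripper value outside its range is refused whole. OPENING is the opening in per cent of the stroke, from 0 (shut) to 100 (fully open), set as the call begins (- or left out, the last holds). The fingers move at their own pace and stop on an object; FORCE is the grip in N (left out, the last holds). Time passes only in rows, so rows that repeat a pose let the fingers close. It gives the time, the measured TCP pose, the force, the opening and the grip force at its end, in the units of the state.
- ctrl.get_state(): the state, without advancing time (a new reading comes with each control period).
- ctrl.read_camera(name): name is "scene" or "top" or "wrist"; returns a dict with "img" (384x512x3 uint8, red, green, blue), "depth" (384x512 float32, m along the optical axis (not along the pixel's ray), 0 where there is no reading), "camera_matrix" (3x3 intrinsics, pixels), "xyz" and "rotation" of the camera in the world; the wrist camera has in their place "tool_from_camera" (4x4, takes a point from camera to tool coordinates, whose origin is the TCP and whose axes are the flange's). Camera axes: x right, y up, looking along -z (the intrinsics and any distortion apply to the point x, -y, -z); pixel columns grow to the right and rows downward; lengths in m; the calibration is good to about 2 mm. The wrist camera is an equidistant fisheye: a pixel r from the principal point sees the ray r / f radians off the axis. A picture is of the moment at which its call begins: read the wrist's pose just before it.
- ctrl.sign_off(): hands the job in; it is judged then, once.
The state is a dict: "time": time; "qpos": joint angles; "dq": joint speeds; "joint_efforts": joint torques, N m; "eef_pos": TCP position; "tcp_rot": TCP orientation; "contact_force": force on the tool from outside, world axes, zero at the start; "wrist_torque": the same for the moment, N m; "opening": opening from 0.0 (shut) to 1.0 (fully open); "finger_force": force on a finger pad.
Only numpy, scipy, OpenCV 4.12 (cv2) and the standard library are available. Lean on these libraries where they do the work, as an engineer would, in place of code of your own. Each camera call takes 0.05 s, during which the arm holds its last target. There are 200 camera calls.

## Working session

There is one attempt and no reset: what is moved stays moved. The work goes in short steps, Python scripts to look and compute and a shell command to move; the robot and the scene stay as the last step left them, time stands still between calls to the robot, and variables do not carry over. Pictures are saved under pics/ and viewed, at most 10 in all, crops included, and the job is handed in when it is done.

```bash
mkdir -p pics; python3 - <<'E'
from plant import ctrl
import cv2,numpy as np,pickle
d={}
for n in("scene","top","wrist"):
    c=ctrl.read_camera(n); d[n]=c
    print(n,{k:np.round(v,4).tolist() for k,v in c.items() if k not in("img","depth")})
pickle.dump(d,open("c0.pkl","wb"))
for n in("scene","top"): cv2.imwrite(f"pics/{n}0.png",d[n]["img"][:,:,::-1])
s=ctrl.get_state(); print(s, ctrl.grip_point_offset)
E
```

```text
scene {'camera_matrix': [[388.0886, 0.0, 260.316], [0.0, 388.0886, 188.9983], [0.0, 0.0, 1.0]], 'xyz': [1.0761, 0.534, 0.7967], 'rotation': [0.1526, 0.3408, 0.8498, 0.3719]}
top {'camera_matrix': [[369.6578, 0.0, 259.1788], [0.0, 369.6578, 194.469], [0.0, 0.0, 1.0]], 'xyz': [0.4745, 0.0499, 0.9522], 'rotation': [-0.0439, 0.0166, 0.7094, -0.7032]}
wrist {'camera_matrix': [[297.3186, 0.0, 256.028], [0.0, 297.3186, 188.3627], [0.0, 0.0, 1.0]], 'tool_from_camera': [[-0.0003, 0.95, 0.3124, 0.0806], [1.0, -0.0002, 0.0016, 0.0004], [0.0016, 0.3124, -0.95, -0.1425], [0.0, 0.0, 0.0, 1.0]]}
{'time': 0.15, 'qpos': array([ 9.86013890e-01,  2.86999924e-01,  1.57786613e+00, -3.52755442e-06,
        1.27856050e+00, -1.49967559e-01]), 'dq': array([-0.00076847, -0.00295663, -0.00472233, -0.0002393 , -0.0011594 ,
       -0.00195657]), 'joint_efforts': array([ 1.23664766e-03, -4.06605649e+01, -2.93141252e+01, -1.58809112e-04,
        3.99184428e-03, -2.04990691e-06]), 'eef_pos': array([0.28400698, 0.61177957, 0.23022598]), 'tcp_rot': array([ 2.15698230e-01,  9.76459642e-01, -8.56373154e-04, -3.27762805e-04]), 'contact_force': array([-0.19665279, -0.4994722 ,  1.15733645]), 'wrist_torque': array([-0.01465338,  0.01502559,  0.0514309 ]), 'finger_force': 0.0, 'opening': 1.0019101023582444} 0.0187
```

View pics/top0.png

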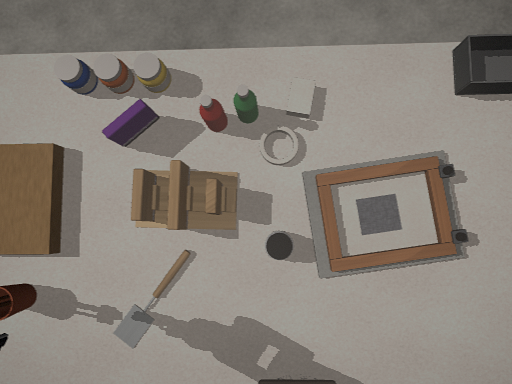

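View pics/scene0.png

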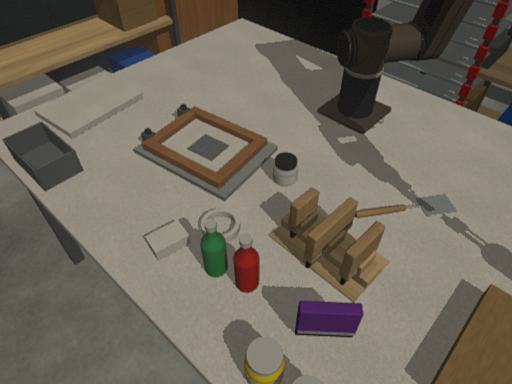

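The rack shows three wooden handles in the top picture. They are at (143,195), mid length, about 50 px; (178,195), longest, about 68 px, wide; and (212,196), shortest, about 33 px, narrow. The purple lookalike is at (131,122), off the rack. The brown box (25,200) and the shelf are not part of the job. My choice is (143,195).

The pendant rows have no tilt, but the hold needs 45°. I'll measure first and check what the pendant says about itself.

```bash
cat > h.py <<'E'
import numpy as np,cv2
from scipy.spatial.transform import Rotation as R
def world(c,us,vs,z):           # rays cast on plane at height z
    K=c["camera_matrix"]; rot=np.array(c["rotation"]); Rm=R.from_quat(rot).as_matrix() if rot.size==4 else rot
    d=np.stack([(us-K[0,2])/K[0,0],-(vs-K[1,2])/K[1,1],-np.ones_like(us)],-1)@Rm.T
    o=np.array(c["xyz"]); return o+d*((z-o[2])/d[...,2])[...,None]
def cloud(c):                   # depth -> world points
    K=c["camera_matrix"]; v,u=np.mgrid[:384,:512].astype(float); D=c["depth"]
    p=np.stack([(u-K[0,2])/K[0,0]*D,-(v-K[1,2])/K[1,1]*D,-D],-1)
    return p@R.from_quat(c["rotation"]).as_matrix().T+c["xyz"]
def rect(P): # min area rect of xy points (m): centre, (long,short), angle of long axis deg
    (cx,cy),(w,h),a=cv2.minAreaRect((P*1000).astype(np.float32))
    if w<h: w,h,a=h,w,a+90
    return [round(float(t),1) for t in (cx,cy,w,h,(a+90)%180-90)]
E
python3 - <<'E'
import pickle,numpy as np,cv2
from h import *
d=pickle.load(open("c0.pkl","rb")); c=d["top"]; W=cloud(c)
m=((W[...,2]>.112)&(W[...,2]<.14)&(c["depth"]>0)).astype(np.uint8)
n,l,s,_=cv2.connectedComponentsWithStats(m)
for i in range(1,n):
    if s[i,4]>60:
        v,u=np.where(l==i); z=np.median(W[...,2][l==i]); print("tops",u.mean().round(),v.mean().round(),round(float(z),4),rect(world(c,u*1.,v*1.,z)[:,:2]))
# mesh opening: pale/grey region enclosed by brown frame
hsv=cv2.cvtColor(c["img"],cv2.COLOR_RGB2HSV)
b=((hsv[...,0]<20)&(hsv[...,1]>90)).astype(np.uint8); b[:, :300]=0
v,u=np.where(b); k=(v>140)&(v<290)&(u<465)
print("frame",rect(world(c,u[k]*1.,v[k]*1.,.045)[:,:2]))
cnt,h=cv2.findContours(b,cv2.RETR_CCOMP,cv2.CHAIN_APPROX_NONE)
for q,hh in zip(cnt,h[0]):
    if hh[3]>=0 and cv2.contourArea(q)>2000:
        q=q[:,0].astype(float); print("opening",rect(world(c,q[:,0],q[:,1],.035)[:,:2]))
for name,(u,v) in dict(jar=(279,245),tape=(279,146),red=(207,101),green=(243,91),knob1=(447,171),knob2=(460,237),rackL=(135,220),purple=(131,122)).items(): print(name,W[v,u].round(3))
E
python3 -m pendant; python3 -m pendant --help
```

```text
tops 245.0 101.0 0.1195 [766.1, 113.7, 45.3, 39.2, -81.5]
tops 124.0 118.0 0.118 [728.2, 396.3, 119.5, 28.0, -49.2]
tops 211.0 110.0 0.1189 [745.1, 193.0, 45.2, 39.6, -57.8]
tops 175.0 195.0 0.1232 [548.3, 273.9, 157.9, 28.4, -1.9]
tops 138.0 195.0 0.1228 [549.0, 358.4, 117.4, 28.9, -1.9]
tops 211.0 195.0 0.1232 [544.9, 190.1, 79.6, 26.8, -1.9]
frame [503.9, -218.6, 300.9, 238.1, -81.9]
opening [504.2, -220.4, 244.3, 186.4, -82.0]
jar [0.43  0.038 0.076]
tape [ 0.683  0.034 -0.001]
red [0.748 0.193 0.168]
green [0.769 0.114 0.17 ]
knob1 [ 0.602 -0.363  0.066]
knob2 [ 0.446 -0.386  0.062]
rackL [0.491 0.365 0.121]
purple [0.723 0.385 0.107]invalid input
invalid input: not JSON, or not a number
```

```bash
python3 - <<'E'
import pickle,cv2
d=pickle.load(open("c0.pkl","rb"))
a=cv2.resize(d["top"]["img"][90:240,95:250],None,fx=3,fy=3); b=cv2.resize(d["scene"]["img"][180:345,265:395],None,fx=2.7,fy=2.7)
h=445;b=b[:h];a=a[:h]; cv2.imwrite("pics/crop.png",cv2.hconcat([a[:h],b[:a.shape[0]]])[:,:,::-1])
E
```

```text
(no output)
```

View pics/crop.png

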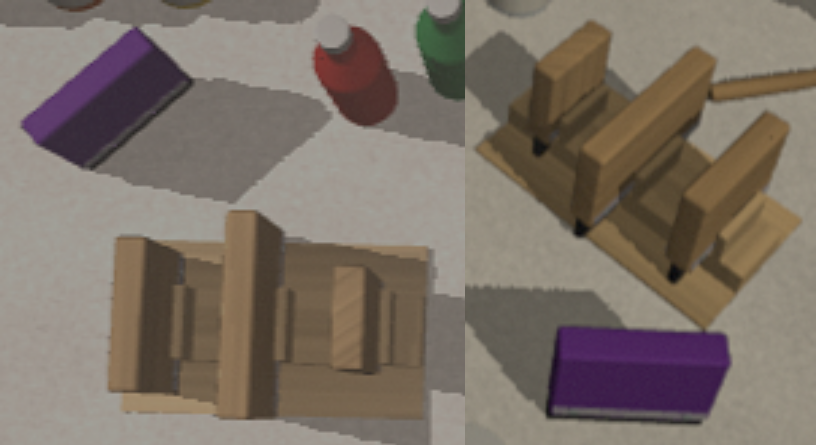

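The close crop confirms the choice. The medium handle at the rack's left end (130,315 in the crop) is wooden and sits between the wide (245,315) and narrow (348,318) in length. The lookalike (105,95) is purple.

Medium's centre is at (0.549, 0.358), and the mesh centre is at (0.504, -0.220). Rows can't tilt the tool directly. The only documented effect that might is "a pose out of reach is approached as far as the arm can", so I'll raise the arm in free air past its reach and see whether the orientation gives.

```bash
python3 -m pendant '[{"dz":-6},{"dz":-12},{"dz":-18},{"dz":-24},{"dz":-30},{"dz":-36},{"dz":-42},{"dz":-48},{"dz":-54},{"dz":-60}]'; python3 -c "
from plant import ctrl;s=ctrl.get_state();print(s['qpos'].round(3),s['eef_pos'].round(3),s['tcp_rot'].round(3))"
```

```text
[ 0.986  0.287  1.578 -0.     1.279 -0.15 ] [0.284 0.612 0.23 ] [ 0.216  0.976 -0.001 -0.   ]$[0]: bad value
```

```bash
python3 -m pendant '[{"dx":0,"dy":0,"dz":-6,"twist":0},{"dx":0,"dy":0,"dz":-12,"twist":0},{"dx":0,"dy":0,"dz":-18,"twist":0},{"dx":0,"dy":0,"dz":-24,"twist":0},{"dx":0,"dy":0,"dz":-30,"twist":0},{"dx":0,"dy":0,"dz":-36,"twist":0},{"dx":0,"dy":0,"dz":-42,"twist":0},{"dx":0,"dy":0,"dz":-48,"twist":0}]'; python3 -c "
from plant import ctrl;s=ctrl.get_state();print(s['qpos'].round(3),s['eef_pos'].round(3),s['tcp_rot'].round(3))"
```

```text
time: 1.15
eef_pos: [0.2838, 0.6115, 0.7132]
tcp_rot: [0.216, 0.976, 0.0, 0.0]
contact_force: [1.7, 1.9, 1.2]
opening: 0.998
finger_force: 0.0
[ 0.986  0.453  0.48   0.     2.208 -0.15 ] [0.284 0.612 0.713] [0.216 0.976 0.    0.   ]
```

```bash
python3 -m pendant '[{"dx":0,"dy":0,"dz":-6,"twist":0},{"dx":0,"dy":0,"dz":-12,"twist":0},{"dx":0,"dy":0,"dz":-18,"twist":0},{"dx":0,"dy":0,"dz":-24,"twist":0},{"dx":0,"dy":0,"dz":-30,"twist":0}]'; python3 -c "
from plant import ctrl;s=ctrl.get_state();print(s['qpos'].round(3),s['eef_pos'].round(4),s['tcp_rot'].round(4))"
```

```text
time: 1.78
eef_pos: [0.2485, 0.536, 0.8192]
tcp_rot: [0.216, 0.976, 0.013, 0.003]
contact_force: [-0.8, -0.3, -0.2]
opening: 1.001
finger_force: 0.0
[ 0.963  0.468  0.21   0.006  2.436 -0.168] [0.2485 0.536  0.8192] [0.2156 0.9764 0.0132 0.0033]
```

```bash
python3 -m pendant '[{"dx":0,"dy":0,"dz":-6,"twist":0},{"dx":0,"dy":0,"dz":-12,"twist":0},{"dx":0,"dy":0,"dz":-12,"twist":0},{"dx":0,"dy":0,"dz":-12,"twist":0}]'; python3 -c "
from plant import ctrl;s=ctrl.get_state();print(s['qpos'].round(3),s['eef_pos'].round(4),s['tcp_rot'].round(4))"
```

```text
time: 2.28
eef_pos: [0.2283, 0.4916, 0.8548]
tcp_rot: [0.216, 0.976, 0.023, 0.005]
contact_force: [-0.4, 0.5, -0.7]
opening: 1.0
finger_force: 0.0
[ 0.945  0.404  0.21   0.014  2.482 -0.18 ] [0.2283 0.4916 0.8548] [0.2157 0.9762 0.0229 0.0052]
```

```bash
python3 -m pendant '[{"dx":0,"dy":0,"dz":0,"twist":0},{"dx":0,"dy":0,"dz":0,"twist":0}]'; python3 -c "
from plant import ctrl;s=ctrl.get_state();print(s['qpos'].round(3),s['eef_pos'].round(4),s['tcp_rot'].round(4))"
python3 -m pendant '[{"dx":0,"dy":0,"dz":4,"twist":0},{"dx":0,"dy":0,"dz":10,"twist":0},{"dx":0,"dy":0,"dz":16,"twist":0},{"dx":0,"dy":0,"dz":22,"twist":0}]'; python3 -c "
from plant import ctrl;s=ctrl.get_state();print(s['qpos'].round(3),s['eef_pos'].round(4),s['tcp_rot'].round(4))"
```

```text
time: 2.52
eef_pos: [0.229, 0.4927, 0.8537]
tcp_rot: [0.216, 0.976, 0.022, 0.005]
contact_force: [0.2, -0.1, -0.6]
opening: 1.0
finger_force: 0.0
[ 0.945  0.406  0.21   0.014  2.481 -0.18 ] [0.229  0.4927 0.8537] [0.2156 0.9762 0.022  0.0048]
time: 3.02
eef_pos: [0.2324, 0.5007, 0.641]
tcp_rot: [0.216, 0.976, 0.023, 0.005]
contact_force: [1.1, 1.2, 0.6]
opening: 0.997
finger_force: 0.0
[ 0.949 -0.008  1.174  0.009  1.929 -0.184] [0.2324 0.5007 0.641 ] [0.2156 0.9762 0.0232 0.0053]
```

Useful: the commanded pose restarts from what was reached, so the tilt gained by pushing against the reach limit persists and can be built up. I'll test pushing outward, where a pitch of the wrist should help most.

```bash
cat > st.py <<'E'
from plant import ctrl
import numpy as np
from scipy.spatial.transform import Rotation as R
s=ctrl.get_state();M=R.from_quat(s['tcp_rot']).as_matrix()
print(round(s['time'],2),s['qpos'].round(3),s['eef_pos'].round(4),'\n x',M[:,0].round(3),'y',M[:,1].round(3),'z',M[:,2].round(3),'tilt',np.degrees(np.arccos(-M[2,2])).round(1))
E
python3 -m pendant '[{"dx":0,"dy":6,"dz":0,"twist":0},{"dx":0,"dy":12,"dz":0,"twist":0},{"dx":0,"dy":18,"dz":0,"twist":0},{"dx":0,"dy":24,"dz":0,"twist":0},{"dx":0,"dy":30,"dz":0,"twist":0},{"dx":0,"dy":36,"dz":0,"twist":0},{"dx":0,"dy":42,"dz":0,"twist":0},{"dx":0,"dy":48,"dz":0,"twist":0}]' >/dev/null; python3 st.py
python3 -m pendant '[{"dx":0,"dy":6,"dz":0,"twist":0},{"dx":0,"dy":12,"dz":0,"twist":0},{"dx":0,"dy":18,"dz":0,"twist":0},{"dx":0,"dy":24,"dz":0,"twist":0}]' >/dev/null; python3 st.py
```

```text
4.03 [ 1.014  0.805  0.21   0.011  2.044 -0.117] [0.3549 0.7649 0.5836] 
 x [-0.907  0.421 -0.001] y [0.42  0.904 0.083] z [ 0.035  0.075 -0.997] tilt 4.7
4.53 [ 1.019  0.879  0.21   0.014  1.937 -0.111] [0.376  0.8097 0.5223] 
 x [-0.907  0.421 -0.   ] y [0.418 0.901 0.116] z [ 0.049  0.105 -0.993] tilt 6.6
```

```bash
python3 -m pendant '[{"dx":0,"dy":60,"dz":-30,"twist":0},{"dx":0,"dy":60,"dz":-30,"twist":0},{"dx":0,"dy":60,"dz":-30,"twist":0},{"dx":0,"dy":60,"dz":-30,"twist":0}]' >/dev/null; python3 st.py
python3 -m pendant '[{"dx":0,"dy":60,"dz":0,"twist":0},{"dx":0,"dy":60,"dz":0,"twist":0},{"dx":0,"dy":60,"dz":0,"twist":0},{"dx":0,"dy":60,"dz":0,"twist":0}]' >/dev/null; python3 st.py
```

```text
5.03 [ 1.018  0.871  0.21   0.019  1.909 -0.11 ] [0.378  0.814  0.5307] 
 x [-0.907  0.421 -0.   ] y [0.416 0.896 0.152] z [ 0.064  0.138 -0.988] tilt 8.8
5.53 [ 1.023  0.947  0.211  0.022  1.798 -0.106] [0.3978 0.8563 0.4654] 
 x [-0.907  0.421  0.   ] y [0.414 0.891 0.186] z [ 0.078  0.169 -0.982] tilt 10.7
```

Pushing outward gives about 0.5° of tilt per row. The plan is to remove this tilt by pushing inward, grasp with the tool straight down and lift. Then I'll build 45° of tilt in the tool's y-z plane, which is the squeegee's thickness plane, and carry it to the screen. First I'll try the inward limit to untilt.

```bash
python3 -m pendant '[{"dx":0,"dy":-6,"dz":-1,"twist":0},{"dx":0,"dy":-12,"dz":-2,"twist":0},{"dx":0,"dy":-18,"dz":-3,"twist":0},{"dx":0,"dy":-24,"dz":-4,"twist":0},{"dx":0,"dy":-30,"dz":-5,"twist":0},{"dx":0,"dy":-36,"dz":-6,"twist":0},{"dx":0,"dy":-42,"dz":-7,"twist":0},{"dx":0,"dy":-48,"dz":-8,"twist":0},{"dx":0,"dy":-54,"dz":-9,"twist":0},{"dx":0,"dy":-60,"dz":-10,"twist":0}]' >/dev/null; python3 st.py
python3 -m pendant '[{"dx":0,"dy":-6,"dz":0,"twist":0},{"dx":0,"dy":-12,"dz":0,"twist":0},{"dx":0,"dy":-18,"dz":0,"twist":0}]' >/dev/null; python3 st.py
```

```text
6.78 [ 0.81  -0.644  1.996  0.06   1.609 -0.319] [0.1519 0.3277 0.454 ] 
 x [-0.907  0.421 -0.001] y [0.413 0.891 0.189] z [ 0.08   0.171 -0.982] tilt 10.9
7.15 [ 0.671 -0.895  2.133  0.069  1.769 -0.445] [0.1113 0.2385 0.4386] 
 x [-0.906  0.423  0.001] y [0.419 0.896 0.149] z [ 0.063  0.135 -0.989] tilt 8.6
```

```bash
python3 -m pendant '[{"dx":0,"dy":-40,"dz":0,"twist":0},{"dx":0,"dy":-40,"dz":0,"twist":0},{"dx":0,"dy":-40,"dz":0,"twist":0}]' |grep force; python3 st.py
```

```text
contact_force: [-0.4, -0.8, -1.0]
finger_force: 0.0
7.53 [ 0.659 -0.896  2.091  0.054  1.843 -0.46 ] [0.1041 0.2247 0.4601] 
 x [-0.907  0.421 -0.001] y [0.418 0.901 0.115] z [ 0.049  0.104 -0.993] tilt 6.6
```

```bash
python3 -m pendant '[{"dx":0,"dy":-60,"dz":10,"twist":0},{"dx":0,"dy":-60,"dz":10,"twist":0},{"dx":0,"dy":-60,"dz":10,"twist":0},{"dx":0,"dy":-60,"dz":10,"twist":0},{"dx":0,"dy":-60,"dz":10,"twist":0},{"dx":0,"dy":-60,"dz":10,"twist":0},{"dx":0,"dy":-60,"dz":10,"twist":0},{"dx":0,"dy":-60,"dz":10,"twist":0},{"dx":0,"dy":-60,"dz":10,"twist":0}]' |grep force; python3 st.py
```

```text
contact_force: [0.1, -0.2, -0.3]
finger_force: 0.0
8.65 [ 0.651 -0.895  2.072  0.036  1.9   -0.472] [0.0984 0.2124 0.4694] 
 x [-0.907  0.421 -0.   ] y [0.42  0.905 0.073] z [ 0.031  0.066 -0.997] tilt 4.2
```

```bash
python3 -m pendant '[{"dx":0,"dy":-60,"dz":0,"twist":0}]' >/dev/null; python3 st.py|grep tilt;python3 -m pendant '[{"dx":0,"dy":-60,"dz":0,"twist":0}]' >/dev/null; python3 st.py|grep tilt;python3 -m pendant '[{"dx":0,"dy":-60,"dz":0,"twist":0},{"dx":0,"dy":-60,"dz":0,"twist":0}]' >/dev/null; python3 st.py
```

```text
x [-0.907  0.421  0.001] y [0.421 0.906 0.038] z [ 0.015  0.035 -0.999] tilt 2.2
 x [-0.907  0.421  0.   ] y [0.421 0.907 0.007] z [ 0.003  0.007 -1.   ] tilt 0.4
9.15 [ 0.574 -0.895  1.935 -0.016  2.122 -0.571] [0.0758 0.1651 0.5401] 
 x [-0.907  0.421 -0.   ] y [ 0.421  0.907 -0.025] z [-0.01  -0.023 -1.   ] tilt 1.4
```

One-row calls give about 2° of tilt each, so tilting is cheap, and the tool is straight down again. Now I'll go above the medium squeegee, with the tool's y turned to 88°.

```bash
python3 -m pendant '[{"dx":-3.5,"dy":3.7,"dz":2.9,"twist":-2},{"dx":-7,"dy":7.5,"dz":5.8,"twist":-5},{"dx":-10.5,"dy":11.2,"dz":8.7,"twist":-8},{"dx":-14,"dy":15,"dz":11.6,"twist":-11},{"dx":-17.5,"dy":18.7,"dz":14.5,"twist":-14},{"dx":-21,"dy":22.4,"dz":17.4,"twist":-17},{"dx":-24.4,"dy":26.2,"dz":20.3,"twist":-20},{"dx":-28,"dy":30,"dz":23.2,"twist":-23},{"dx":-31.4,"dy":33.7,"dz":26.1,"twist":-23},{"dx":-34.8,"dy":37.4,"dz":29,"twist":-23}]'>/dev/null; python3 -m pendant '[{"dx":0,"dy":0,"dz":0,"twist":0},{"dx":0,"dy":0,"dz":0,"twist":0}]'>/dev/null; python3 st.py
python3 - <<'E'
from plant import ctrl
import cv2
cv2.imwrite("pics/w1.png",ctrl.read_camera("wrist")["img"][:,:,::-1])
E
```

```text
10.65 [ 0.422  0.236  1.621 -0.017  1.304 -1.111] [0.5461 0.3514 0.2402] 
 x [-0.999  0.034  0.01 ] y [ 0.033  0.999 -0.023] z [-0.011 -0.023 -1.   ] tilt 1.5
```

View pics/w1.png

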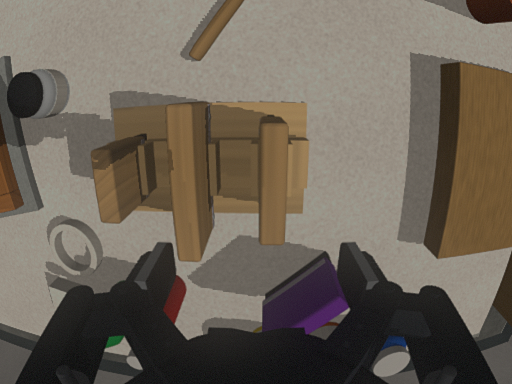

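The wrist view shows the medium handle at columns 260–287, rows 117–243, between the two fingers. I'll measure it from here.

```bash
python3 - <<'E'
from plant import ctrl
import numpy as np,cv2
from h import *
s=ctrl.get_state();c=ctrl.read_camera("wrist");K=c["camera_matrix"]
v,u=np.mgrid[:384,:512].astype(float);a=(u-K[0,2])/K[0,0];b=(v-K[1,2])/K[1,1];t=np.hypot(a,b)+1e-9
k=np.tan(t)/t; D=c["depth"]; P=np.stack([a*k*D,-b*k*D,-D],-1)
T=c["tool_from_camera"]; P=P@T[:3,:3].T+T[:3,3]; W=P@R.from_quat(s['tcp_rot']).as_matrix().T+s['eef_pos']
m=(W[...,2]>.115)&(W[...,2]<.135)&(u>235)&(u<300)&(v>105)&(v<250)&(t<1.3)
n,l,st,_=cv2.connectedComponentsWithStats(m.astype(np.uint8)); i=1+st[1:,4].argmax(); p=W[l==i]
r=rect(p[:,:2]); print(st[i],np.median(p[:,2]).round(4),r)
ctr=np.array([r[0],r[1],75])/1000; M=R.from_quat(s['tcp_rot']).as_matrix()
print("to TCP target, cm in tool axes",((ctr-s['eef_pos'])@M*100).round(1),"tool y az",np.degrees(np.arctan2(M[1,1],M[0,1])).round(1))
E
```

```text
[ 258  121   30  123 3310] 0.1247 [548.7, 364.3, 119.0, 26.0, -1.3]
to TCP target, cm in tool axes [-0.3  1.6 16.7] tool y az 88.1
```

```bash
python3 -m pendant '[{"dx":-0.2,"dy":1.4,"dz":4,"twist":0},{"dx":-0.2,"dy":1.4,"dz":9,"twist":0},{"dx":-0.2,"dy":1.4,"dz":13,"twist":0},{"dx":-0.2,"dy":1.4,"dz":15.5,"twist":0},{"dx":-0.2,"dy":1.4,"dz":16.6,"twist":0},{"dx":-0.2,"dy":1.4,"dz":16.6,"twist":0}]'|grep force; python3 st.py; python3 -m pendant '[{"dx":0,"dy":0,"dz":0,"twist":0},{"dx":0,"dy":0,"dz":0,"twist":0},{"dx":0,"dy":0,"dz":0,"twist":0},{"dx":0,"dy":0,"dz":0,"twist":0}]' 20 30; python3 st.py
```

```text
contact_force: [-0.2, -0.2, 0.6]
finger_force: 0.0
11.5 [ 0.436  0.414  1.715 -0.019  1.029 -1.092] [0.5471 0.3619 0.0757] 
 x [-0.999  0.033  0.008] y [ 0.033  0.999 -0.022] z [-0.009 -0.022 -1.   ] tilt 1.3
time: 12.0
eef_pos: [0.5475, 0.3622, 0.075]
tcp_rot: [0.017, 1.0, -0.011, -0.004]
contact_force: [-0.7, 1.9, 1.9]
opening: 0.302
finger_force: 33.7
12.0 [ 0.436  0.416  1.714 -0.018  1.029 -1.092] [0.5475 0.3622 0.075 ] 
 x [-0.999  0.034  0.008] y [ 0.034  0.999 -0.021] z [-0.009 -0.021 -1.   ] tilt 1.3
```

Gripped: opening 25.7 mm with little side force. Lifting straight up.

```bash
python3 -m pendant '[{"dx":0,"dy":0,"dz":0,"twist":0},{"dx":0,"dy":0,"dz":-1,"twist":0},{"dx":0,"dy":-0.1,"dz":-3,"twist":0},{"dx":0,"dy":-0.1,"dz":-5,"twist":0},{"dx":0.1,"dy":-0.2,"dz":-8,"twist":0},{"dx":0.1,"dy":-0.3,"dz":-13,"twist":0},{"dx":0.1,"dy":-0.4,"dz":-19,"twist":0},{"dx":0.2,"dy":-0.5,"dz":-25,"twist":0},{"dx":0.2,"dy":-0.7,"dz":-31,"twist":0},{"dx":0.3,"dy":-0.8,"dz":-37,"twist":0}]' 20 70; python3 st.py
```

```text
time: 13.25
eef_pos: [0.5469, 0.3607, 0.4466]
tcp_rot: [0.017, 1.0, -0.012, -0.005]
contact_force: [0.8, 0.5, -1.2]
opening: 0.297
finger_force: 70.0
13.25 [ 0.435  0.183  1.317 -0.018  1.662 -1.103] [0.5469 0.3607 0.4466] 
 x [-0.999  0.034  0.01 ] y [ 0.034  0.999 -0.025] z [-0.011 -0.025 -1.   ] tilt 1.5
```

```bash
python3 -m pendant '[{"dx":4,"dy":3,"dz":0,"twist":-1},{"dx":9,"dy":6,"dz":0,"twist":-2},{"dx":14,"dy":9,"dz":-1,"twist":-3},{"dx":19,"dy":12.5,"dz":-2,"twist":-4},{"dx":24,"dy":16,"dz":-3,"twist":-5},{"dx":29,"dy":19.5,"dz":-4,"twist":-6},{"dx":34,"dy":23,"dz":-5,"twist":-7},{"dx":39,"dy":26,"dz":-5,"twist":-8},{"dx":44,"dy":29.5,"dz":-5,"twist":-9},{"dx":49,"dy":33,"dz":-5,"twist":-10}]' |grep force; python3 st.py
```

```text
contact_force: [0.6, 0.5, -2.0]
finger_force: 70.1
14.5 [ 1.332  0.333  1.059  0.002  1.776 -0.379] [0.0683 0.7093 0.4918] 
 x [-0.99  -0.14   0.012] y [-0.14   0.99  -0.023] z [-0.008 -0.024 -1.   ] tilt 1.5
```

```bash
python3 -m pendant '[{"dx":4.5,"dy":4,"dz":0,"twist":0},{"dx":9,"dy":8,"dz":0,"twist":0},{"dx":13.5,"dy":12,"dz":0,"twist":0},{"dx":18,"dy":16,"dz":0,"twist":0},{"dx":20,"dy":21,"dz":0,"twist":0}]' |grep force; python3 st.py
python3 -m pendant '[{"dx":0,"dy":60,"dz":0,"twist":0}]' >/dev/null;python3 -m pendant '[{"dx":0,"dy":60,"dz":0,"twist":0}]' >/dev/null; python3 st.py;python3 -m pendant '[{"dx":0,"dy":60,"dz":-20,"twist":0}]' >/dev/null;python3 -m pendant '[{"dx":0,"dy":60,"dz":-20,"twist":0}]' >/dev/null; python3 st.py
```

```text
contact_force: [-9.7, 42.6, 85.6]
finger_force: 72.0
15.12 [ 1.633  0.926  0.21   0.013  2.017 -0.076] [-0.1582  0.8709  0.4803] 
 x [-0.99  -0.143  0.013] y [-0.143  0.99  -0.01 ] z [-0.011 -0.011 -1.   ] tilt 0.9
15.38 [ 1.628  0.979  0.215  0.019  1.909 -0.076] [-0.158   0.9095  0.4299] 
 x [-0.99  -0.14   0.014] y [-0.139  0.989  0.04 ] z [-0.02   0.037 -0.999] tilt 2.4
15.62 [ 1.624  0.977  0.21   0.028  1.84  -0.078] [-0.1568  0.9271  0.4362] 
 x [-0.99  -0.14   0.017] y [-0.137  0.984  0.116] z [-0.033  0.113 -0.993] tilt 6.8
```

```bash
python3 - <<'E'
from plant import ctrl
import cv2
s=ctrl.get_state();print(s['contact_force'].round(1),s['finger_force'],s['opening'])
cv2.imwrite("pics/v.png",cv2.hconcat([cv2.resize(ctrl.read_camera(n)["img"],(400,300)) for n in("wrist","scene")])[:,:,::-1])
E
```

```text
[-0.1 -0.4 -2.5] 73.13872933387756 0.29475241967909444
```

View pics/v.png

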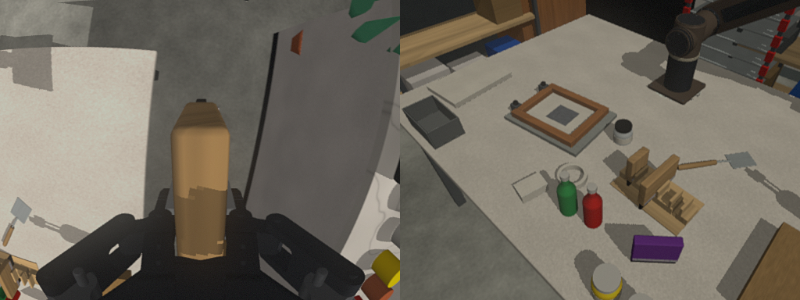

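The squeegee is firmly held, with its handle in the middle of the wrist view at (200,200), and nothing touches it. The other two are still in the rack at about (650,165). The force spike came from the sudden stop at the joint limit. I'll keep tilting in gentle single rows, watching the force.

```bash
for i in 1; do
python3 -m pendant '[{"dx":-6,"dy":60,"dz":-15,"twist":0}]' |grep contact
python3 -m pendant '[{"dx":-6,"dy":60,"dz":-15,"twist":0}]' |grep contact
python3 -m pendant '[{"dx":-6,"dy":60,"dz":-12,"twist":0}]' |grep contact
python3 -m pendant '[{"dx":-6,"dy":60,"dz":-10,"twist":0}]' |grep contact
python3 st.py
python3 -m pendant '[{"dx":-6,"dy":60,"dz":-8,"twist":0}]' |grep contact
python3 -m pendant '[{"dx":-6,"dy":60,"dz":-5,"twist":0}]' |grep contact
python3 -m pendant '[{"dx":-6,"dy":60,"dz":0,"twist":0}]' |grep contact
python3 -m pendant '[{"dx":-6,"dy":60,"dz":0,"twist":0}]' |grep contact
done; python3 st.py
```

```text
contact_force: [0.2, 1.0, -2.0]
contact_force: [0.0, 0.5, -3.6]
contact_force: [0.0, 0.0, -2.7]
contact_force: [-0.0, 0.5, -1.7]
16.23 [ 1.594  0.987  0.211  0.048  1.696 -0.103] [-0.1355  0.9684  0.4328] 
 x [-0.99  -0.141  0.019] y [-0.131  0.959  0.249] z [-0.053  0.244 -0.968] tilt 14.5
contact_force: [-0.2, 0.6, -2.6]
contact_force: [0.9, -0.7, -2.5]
contact_force: [-0.1, -0.0, -3.7]
contact_force: [0.6, -0.5, -2.6]
16.73 [ 1.572  1.003  0.211  0.069  1.544 -0.124] [-0.1195  1.0102  0.4279] 
 x [-0.99  -0.14   0.018] y [-0.123  0.917  0.379] z [-0.07   0.373 -0.925] tilt 22.3
```

```bash

python3 -m pendant '[{"dx":-15,"dy":60,"dz":0,"twist":0}]' |grep contact
python3 -m pendant '[{"dx":-15,"dy":60,"dz":0,"twist":0}]' |grep contact
python3 -m pendant '[{"dx":-15,"dy":60,"dz":3,"twist":0}]' |grep contact
python3 -m pendant '[{"dx":-15,"dy":60,"dz":5,"twist":0}]' |grep contact
python3 st.py
python3 -m pendant '[{"dx":-15,"dy":60,"dz":5,"twist":0}]' |grep contact
python3 -m pendant '[{"dx":-15,"dy":60,"dz":8,"twist":0}]' |grep contact
python3 -m pendant '[{"dx":-15,"dy":60,"dz":8,"twist":0}]' |grep contact
python3 -m pendant '[{"dx":-15,"dy":60,"dz":8,"twist":0}]' |grep contact
python3 -m pendant '[{"dx":-15,"dy":60,"dz":8,"twist":0}]' |grep contact
python3 -m pendant '[{"dx":-15,"dy":60,"dz":8,"twist":0}]' |grep contact
python3 st.py
```

```text
contact_force: [0.3, -0.2, -2.7]
contact_force: [0.5, 0.1, -2.6]
contact_force: [0.4, -0.8, -2.0]
contact_force: [0.1, -0.5, -2.2]
17.23 [ 1.519  1.01   0.211  0.105  1.405 -0.175] [-0.0731  1.0476  0.4376] 
 x [-0.991 -0.137  0.011] y [-0.113  0.857  0.502] z [-0.078  0.496 -0.865] tilt 30.2
contact_force: [-1.1, -0.2, -1.4]
contact_force: [0.3, -0.1, -1.7]
contact_force: [-0.0, 0.1, -2.0]
contact_force: [-0.9, -0.3, -3.2]
contact_force: [-0.1, 0.0, -2.2]
contact_force: [0.4, -0.5, -2.2]
17.98 [ 1.461  1.     0.211  0.162  1.221 -0.237] [-0.0197  1.0858  0.4761] 
 x [-0.992 -0.125 -0.005] y [-0.097  0.741  0.665] z [-0.08   0.66  -0.747] tilt 41.7
```

```bash

python3 -m pendant '[{"dx":0,"dy":60,"dz":8,"twist":0}]' |grep contact
python3 -m pendant '[{"dx":0,"dy":55,"dz":8,"twist":0}]' |grep contact
python3 st.py
cat > go.py <<'E'
import sys
exec(open('st.py').read())
t=np.array([float(a) for a in sys.argv[1:4]]); d=(t-s['eef_pos'])@M*100
print("shift cm",d.round(1),"rows",np.ceil(np.linalg.norm(d)/6).astype(int), "edge now",(s['eef_pos']+.07*M[:,2]).round(4))
E
python3 go.py .50 .60 .50
```

```text
contact_force: [-0.0, 0.9, -3.3]
contact_force: [-0.1, -0.2, -1.4]
18.23 [ 1.475  0.983  0.211  0.16   1.17  -0.223] [-0.0333  1.0907  0.5023] 
 x [-0.993 -0.121 -0.01 ] y [-0.092  0.696  0.712] z [-0.08   0.708 -0.702] tilt 45.4
18.23 [ 1.475  0.983  0.211  0.16   1.17  -0.223] [-0.0333  1.0907  0.5023] 
 x [-0.993 -0.121 -0.01 ] y [-0.092  0.696  0.712] z [-0.08   0.708 -0.702] tilt 45.4
shift cm [-47.  -39.2 -38.8] rows 13 edge now [-0.0389  1.1403  0.4531]
```

Tilt is 45.4° and the blade is level to 0.6°. Carrying it around in the air to the screen.

```bash
python3 -m pendant '[{"dx":-2,"dy":-1.6,"dz":-1.6,"twist":0},{"dx":-5,"dy":-4.2,"dz":-4.2,"twist":0},{"dx":-9,"dy":-7.5,"dz":-7.5,"twist":0},{"dx":-13,"dy":-10.8,"dz":-10.8,"twist":0},{"dx":-17,"dy":-14.2,"dz":-14.2,"twist":0},{"dx":-21,"dy":-17.5,"dz":-17.5,"twist":0},{"dx":-25,"dy":-20.8,"dz":-20.8,"twist":0},{"dx":-29,"dy":-24.2,"dz":-24.2,"twist":0},{"dx":-33,"dy":-27.5,"dz":-27.5,"twist":0},{"dx":-37,"dy":-30.8,"dz":-30.8,"twist":0}]' |grep contact; python3 go.py .55 .15 .50
```

```text
contact_force: [0.4, -0.6, -3.3]
19.48 [ 0.759  0.191  1.337  0.666  1.158 -1.069] [0.3877 0.7018 0.5043] 
 x [-0.993 -0.121 -0.013] y [-0.094  0.696  0.712] z [-0.077  0.708 -0.702] tilt 45.4
shift cm [ -9.4 -40.2 -40. ] rows 10 edge now [0.3824 0.7514 0.4551]
```

```bash
python3 -m pendant '[{"dx":-0.7,"dy":-3,"dz":-3,"twist":0},{"dx":-1.6,"dy":-7,"dz":-7,"twist":0},{"dx":-2.6,"dy":-11.2,"dz":-11.2,"twist":0},{"dx":-3.6,"dy":-15.4,"dz":-15.4,"twist":0},{"dx":-4.6,"dy":-19.6,"dz":-19.6,"twist":0},{"dx":-5.6,"dy":-23.8,"dz":-23.8,"twist":0},{"dx":-6.6,"dy":-28,"dz":-28,"twist":0},{"dx":-7.6,"dy":-32.2,"dz":-32.2,"twist":0},{"dx":-8.6,"dy":-36.4,"dz":-36.4,"twist":0},{"dx":-9.4,"dy":-40.2,"dz":-40,"twist":0}]' |grep contact; python3 go.py .55 -.269 .38
```

```text
contact_force: [0.9, -0.2, -2.4]
20.73 [-0.224 -0.03   1.576  0.764  1.819 -1.81 ] [0.5498 0.1499 0.5005] 
 x [-0.993 -0.119 -0.015] y [-0.095  0.699  0.708] z [-0.074  0.705 -0.706] tilt 45.1
shift cm [  5.1 -37.8 -21. ] rows 8 edge now [0.5446 0.1993 0.4511]
```

```bash
python3 -m pendant '[{"dx":0.4,"dy":-3,"dz":-1.7,"twist":0},{"dx":1,"dy":-7.5,"dz":-4.2,"twist":0},{"dx":1.7,"dy":-12.5,"dz":-7,"twist":0},{"dx":2.4,"dy":-17.5,"dz":-9.8,"twist":0},{"dx":3.1,"dy":-22.7,"dz":-12.6,"twist":0},{"dx":3.8,"dy":-27.8,"dz":-15.4,"twist":0},{"dx":4.5,"dy":-33,"dz":-18.3,"twist":0},{"dx":5.1,"dy":-37.8,"dz":-21,"twist":0},{"dx":5.1,"dy":-37.8,"dz":-21,"twist":0}]' |grep contact; python3 go.py .51 -.269 .20
```

```text
contact_force: [0.2, 1.1, -2.6]
21.85 [-0.804  0.352  1.368  0.508  2.037 -2.409] [ 0.5503 -0.27    0.3752] 
 x [-0.993 -0.115 -0.009] y [-0.088  0.7    0.709] z [-0.076  0.705 -0.705] tilt 45.2
shift cm [  4.1 -12.   12.7] rows 3 edge now [ 0.545  -0.2206  0.3258]
```

```bash
python3 -m pendant '[{"dx":1,"dy":-3,"dz":3,"twist":0},{"dx":2.2,"dy":-6.5,"dz":7,"twist":0},{"dx":3.4,"dy":-10,"dz":10.5,"twist":0},{"dx":4.1,"dy":-12,"dz":12.7,"twist":0},{"dx":4.1,"dy":-12,"dz":12.7,"twist":0},{"dx":4.1,"dy":-12,"dz":12.7,"twist":0}]' |grep contact; python3 go.py .51 -.269 .122
python3 - <<'E'
from plant import ctrl
import cv2,pickle
d={n:ctrl.read_camera(n) for n in("top","scene")}; pickle.dump(d,open("c1.pkl","wb"))
a=cv2.resize(d["top"]["img"][100:300,280:500],(440,400)); b=cv2.resize(d["scene"]["img"][40:240,100:280],(360,400))
cv2.imwrite("pics/v2.png",cv2.hconcat([a,b])[:,:,::-1])
E
```

```text
contact_force: [0.2, -0.5, -2.2]
22.6 [-0.84   0.407  1.61   0.436  1.786 -2.592] [ 0.5118 -0.2658  0.2053] 
 x [-0.993 -0.121 -0.013] y [-0.095  0.7    0.708] z [-0.077  0.704 -0.706] tilt 45.1
shift cm [ 0.3 -6.1  5.7] rows 2 edge now [ 0.5065 -0.2166  0.1558]
```

View pics/v2.png

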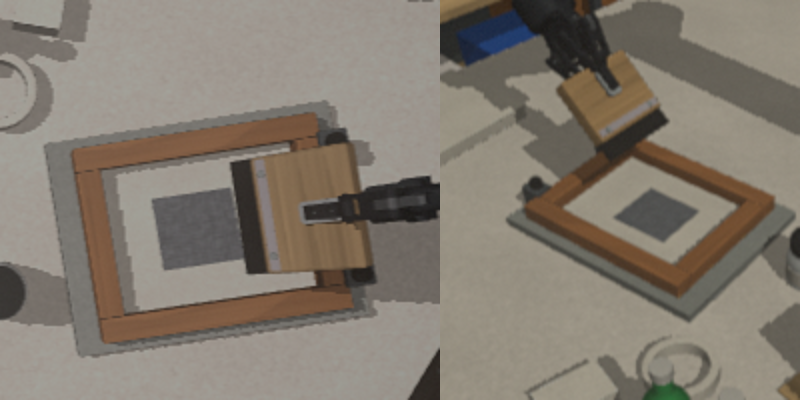

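The view shows the squeegee slanted with its handle toward the hinge side. The blade edge is at crop column about 240, parallel to the short bars, and everything is clear. I'll measure the edge.

```bash
python3 - <<'E'
import pickle,numpy as np
from h import *
d=pickle.load(open("c1.pkl","rb"));c=d["top"];W=cloud(c)
for u,v in((400,195),(402,208),(404,225),(398,190),(399,208),(401,210)): print((u,v),W[v,u].round(4))
e=np.array([[396.,180],[405,237.5]]); 
for z in(.15,.156,.162): p=world(c,e[:,0],e[:,1],z); q=p[0]-p[1]; print(z,p.mean(0).round(4),np.hypot(*q[:2]).round(4),np.degrees(np.arctan2(q[1],q[0])).round(1))
s=d["scene"]; # blade edge ends in scene view crop px -> full
e2=np.array([[607.,160],[667,112]]); e2=np.stack([100+(e2[:,0]-440)/2,40+e2[:,1]/2],1)
for z in(.15,.156,.162): p=world(s,e2[:,0],e2[:,1],z); q=p[0]-p[1]; print("scene",z,p.mean(0).round(4),np.hypot(*q[:2]).round(4),np.degrees(np.arctan2(q[1],q[0])).round(1))
E
```

```text
(400, 195) [ 0.538  -0.2171  0.1644]
(402, 208) [ 0.5105 -0.2201  0.1645]
(404, 225) [ 0.4749 -0.2242  0.1605]
(398, 190) [ 0.5487 -0.2137  0.1634]
(399, 208) [ 0.5108 -0.2155  0.1596]
(401, 210) [ 0.5064 -0.2185  0.1625]
0.15 [ 0.5101 -0.2218  0.15  ] 0.1241 6.5
0.156 [ 0.5098 -0.2198  0.156 ] 0.1231 6.5
0.162 [ 0.5095 -0.2177  0.162 ] 0.1222 6.5
scene 0.15 [ 0.4964 -0.2343  0.15  ] 0.1414 11.4
scene 0.156 [ 0.5017 -0.2272  0.156 ] 0.1401 11.4
scene 0.162 [ 0.5071 -0.22    0.162 ] 0.1388 11.4
```

```bash
python3 -m pendant '[{"dx":0.1,"dy":-1.5,"dz":1.4,"twist":0},{"dx":0.3,"dy":-3.5,"dz":3.3,"twist":0},{"dx":0.4,"dy":-5,"dz":4.8,"twist":0},{"dx":0.5,"dy":-6,"dz":5.7,"twist":0},{"dx":0.5,"dy":-6,"dz":5.7,"twist":0},{"dx":0.5,"dy":-6,"dz":5.7,"twist":0}]' |grep contact; python3 go.py .509 -.269 .122
```

```text
contact_force: [1.1, 0.2, -2.4]
23.45 [-0.848  0.505  1.648  0.423  1.669 -2.653] [ 0.5068 -0.2684  0.1207] 
 x [-0.993 -0.121 -0.011] y [-0.093  0.698  0.71 ] z [-0.078  0.706 -0.704] tilt 45.2
shift cm [-0.2  0.  -0.2] rows 1 edge now [ 0.5014 -0.219   0.0714]
```

```bash
python3 -m pendant '[{"dx":-0.1,"dy":0,"dz":-0.2,"twist":0},{"dx":-0.1,"dy":0,"dz":-0.2,"twist":0},{"dx":-0.1,"dy":0,"dz":-0.2,"twist":0},{"dx":-0.1,"dy":0,"dz":-0.2,"twist":0}]'; python3 go.py .509 -.269 .122
python3 - <<'E'
from plant import ctrl
import cv2
from h import *
t=ctrl.read_camera("top");b=ctrl.read_camera("scene")["img"]; W=cloud(t)
print(W[195:225:8,392:412:3].round(3)[...,1:].tolist())
cv2.imwrite("pics/v3.png",cv2.hconcat([cv2.resize(t["img"],(400,300)),cv2.resize(b,(400,300))])[:,:,::-1])
E
```

```text
time: 23.95
eef_pos: [0.5075, -0.2692, 0.1213]
tcp_rot: [-0.058, 0.921, 0.385, -0.019]
contact_force: [-0.2, -0.8, -2.8]
opening: 0.295
finger_force: 73.1
23.95 [-0.848  0.507  1.644  0.423  1.672 -2.652] [ 0.5075 -0.2692  0.1213] 
 x [-0.993 -0.121 -0.01 ] y [-0.092  0.698  0.711] z [-0.079  0.706 -0.704] tilt 45.3
shift cm [-0.2  0.  -0. ] rows 1 edge now [ 0.502  -0.2198  0.0721]
[[[-0.226, 0.083], [-0.229, 0.097], [-0.232, 0.106], [-0.237, 0.112], [-0.242, 0.116], [-0.247, 0.121], [-0.251, 0.129]], [[-0.225, 0.085], [-0.231, 0.089], [-0.232, 0.105], [-0.238, 0.107], [-0.242, 0.116], [-0.248, 0.118], [-0.252, 0.125]], [[-0.225, 0.084], [-0.231, 0.086], [-0.232, 0.102], [-0.237, 0.108], [-0.243, 0.109], [-0.248, 0.116], [-0.252, 0.121]], [[-0.225, 0.081], [-0.231, 0.083], [-0.236, 0.089], [-0.237, 0.104], [-0.242, 0.109], [-0.248, 0.113], [-0.253, 0.116]]]
```

View pics/v3.png

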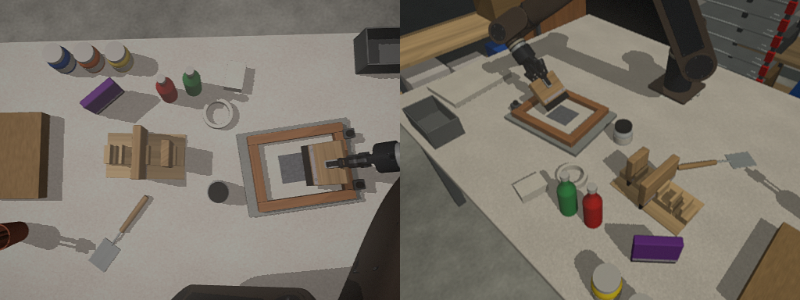

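The squeegee is held slanted over the mesh at (310,165), with its edge at about (0.503, -0.220, 0.072). The other squeegees and everything else on the bench are in place. Handing in.

```bash
python3 -c "
from plant import ctrl;print(ctrl.sign_off())"
```

```text
the job is handed in; nothing more can be done
None
```

The medium squeegee is held steady at about 45° (handle toward the hinge side), its blade edge level, within about 1.5° of parallel to the short sides and about 5 cm above mesh centre; it was handed in at about 24 s, with the wrist force peaking at about 96 N (limit 120 N) when the arm stopped hard against a joint limit in free air.

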